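Put the routing template away in its covered tray

TASK

Lift the loose plywood cover off the fitted tray and set it down the right way up in the middle of the dark offcut board. Then put the L-shaped routing template that lies on the bench into the empty half of the tray, nested with the one already there and lying flat, fully home inside the rim. Drop nothing, and leave the other things on the bench where they are.

Things in the scene. Friction and masses are not known exactly. Their poses are not given: they have to be found in the camera images.
- tray: Fixed plywood tray, under the cover at the start: base 200 x 150 x 10 mm (x, y, z), on it a rim 168 x 118 mm outside, 6 mm thick, 12 mm high; inside 156 x 106 mm, floor 10 mm above the bench. Origin: centre of the underside, z up. Two L templates fit, nested, about 3 mm of play: one with origin at (-50, -20, 10) mm, axes parallel (taken), one at (50, 20, 10) mm, turned 180 degrees about z (empty).
- cover: Loose plywood box, open below, 184 x 134 mm along its x and y, 52 mm high, 5 mm walls, 245-455 g; on top in the middle a dark handle block 70 mm along x, 18 mm along y, 52 to 82 mm above the origin. Origin: centre of the lower edge, z up. It starts on the tray base around the rim (3 mm play), origin 10 mm above the bench; it lifts straight off and must rise 40 mm to clear the tray.
- template: Flat L-shaped wooden template on the bench, 12 mm thick, 100-185 g; on it an upright dark grip block, 16 mm along x, 40 mm along y, 12 to 38 mm above the underside. Origin: on the underside below the middle of the grip, z up. One leg covers x -25 to 9, y -30 to 70 mm; the other goes on to x 85 mm, over y -30 to 4 mm.
- template_in: A second template of the same shape, size and frame, loose, already lying in its half of the tray under the cover.
- board: Fixed dark offcut board lying flat on the bench, empty, 230 x 180 x 9 mm (along x, y, z). Origin: centre of its underside, so its top is 9 mm above the origin.
- glue: Bystander: standing white glue bottle, 56 mm across, 170 mm high. Origin: centre of the underside.
- dowel: Bystander: upright round wooden offcut, 48 mm across, 90 mm high. Origin: centre of the underside.
- screwdriver: Bystander: screwdriver, about 200 mm long, lying along its x. Origin: underside, mid-length.
- square: Bystander: carpenter's try square lying flat, stock 110 mm along y, steel blade along x. Origin: underside of the stock, at mid-length.
Things that resemble listed ones, but are neither listed nor needed, are in the scene too. What is shaped like the template but purple is not meant.

How it is judged:
On the way, in this order (a step that is already met when the one before it is completed fails the run):
1. the cover stands the right way up on the offcut board, let go (horizontal distance between cover and board below 0.06 m and angle between cover's own z axis and vertical below 0.06 rad and z of cover in the frame of board below 0.013 m and contact force between cover and board above 0.5 N and linear speed of cover below 0.03 m/s and contact force between the fingers and cover below 0.1 N), for 0.2 s.
2. the template from the bench lies flat in the empty half of the tray (x of template in the frame of tray between 0.041 and 0.059 m and y of template in the frame of tray between 0.011 and 0.029 m and z of template in the frame of tray below 0.0135 m and angle between template's own z axis and vertical below 0.06 rad and linear speed of template below 0.03 m/s), for 0.2 s.
At the end, for the whole second after the job is handed in: Cover upright (0.06 rad) on the board, its centre within 60 mm of the board's; both templates flat (0.06 rad) on the tray floor, nested, each origin within 9 mm in x and y of its place and under 3.5 mm above the floor; all at rest (all of step 2 and horizontal distance between cover and board below 0.06 m and angle between each of cover, template_in's own z axis and vertical below 0.06 rad and z of cover in the frame of board below 0.013 m and contact force between cover and board above 0.5 N and linear speed of each of cover, template_in below 0.03 m/s and x of template_in in the frame of tray between -0.059 and -0.041 m and y of template_in in the frame of tray between -0.029 and -0.011 m and z of template_in in the frame of tray below 0.0135 m); the robot touches nothing.
It fails at once if the cover falls free (more than about 30 mm) (contact force between cover and anything else below 0.01 N and linear speed of cover above 0.8 m/s).
It fails at once if the template falls free (more than about 30 mm) (contact force between template and anything else below 0.01 N and linear speed of template above 0.8 m/s).
It fails at once if a bystander (glue bottle, dowel, screwdriver, try square) is moved by more than 30 mm (distance of any of glue, dowel, screwdriver, square from where it was at the start of the episode above 0.03 m).
It also fails if it takes over 61 s, if anything falls off the work surface, if the arm or the gripper's body presses on something with over 40 N, if the wrist force passes 120 N, or if a joint passes its speed limit or range.

ROBOT

A 6-joint arm with a two-finger parallel gripper is mounted at the origin on the work surface. World frame = base frame: x ahead of the robot, y to its left, z up, the work surface at z = 0. Lengths are in m, angles in rad, forces in N, time in s.
With the tool pointing down it reaches from about 0.35 to 0.975 m from the base axis. Payload 4.9 kg.
Tool frame: the origin (TCP) lies midway between the tips of the shut fingers; the grasp point (between the pads) lies 19 mm behind it; z points along the fingers, y is the line along which they close (so a half turn about z gives the same grasp; the last joint's range is limited). The gripper opens to 85 mm and grips with 20 to 120 N. Pads are 22 mm wide; open, the fingers measure 114 mm over their backs; the gripper's body (76 mm by 85 mm) begins 54 mm behind the grasp point. The pads swing forward as they close: fully open they stand 13 mm farther back than shut.
Start: joints at [-1.327, 0.053, 1.613, -0, 1.476, -0.119], TCP at [0.222, -0.584, 0.231] pointing down, gripper open.
Joint ranges: [-3.01, 3.01], [-1.01, 2.22], [0.06, 2.58], [-1.02, 4.17], [0.09, 2.62], [-3.14, 3.14]. Speed limits (rad/s): [2.57, 2.57, 3.14, 3.14, 3.14, 3.14].

INTERFACE

Orientations are given as a unit quaternion [w, x, y, z].
In Python, from plant import manip gives the robot as it stands.
- The arm moves only by the tool carry_out, never from a script. Its argument "moves" is a list of rows, each a list of 7 numbers: the opening, from 0 (shut) to 1 (fully open), then the shift along the tool's x, y, z normalised to -1 to 1, where 1 is 0.4 m, then the turn, a rotation vector about the tool's x, y, z normalised to -1 to 1, where 1 is 0.5 rad. In form: [[grip, dx, dy, dz, rx, ry, rz], ...]. A call has 1 to 8 rows; each row is the pose to reach, as a shift and turn from the pose commanded when the call began, along the tool's axes at that moment; what a row does not reach only later rows make up. A row lasts 1/12 s, in which the tool goes at most 41.7 mm and 7.16 degrees, less where a joint would pass 70% of its speed; a pose out of reach is approached as far as the arm can. A call with a number of a shift or a turn outside -1 to 1 is refused whole. A call with a gripper value outside its range is refused whole. The fingers move at their own pace and stop on an object; the grip force is fixed at half the most. Time passes only in rows, so rows that repeat a pose let the fingers close. It gives the time, the measured TCP pose, the force and the opening at its end, in the units of the state.
- manip.state(): the state, without advancing time (a new reading comes with each control period).
- manip.grab_frame(name): name is "scene" or "top" or "wrist"; returns the picture (400x640x3 uint8, red, green, blue); there is no depth.
- manip.camera_info(name): a dict with "intrinsics" (3x3 intrinsics, pixels), "extrinsics" (4x4, takes a point from world to camera coordinates). Camera axes: x right, y down, z forward; pixel columns grow to the right and rows downward; lengths in m; the calibration is good to about 2 mm. A picture is of the moment at which its call begins: read the wrist's pose just before it. camera_info takes no time and is no camera call; for the wrist camera it gives the pose at the moment of the call.
- manip.job_done(): hands the job in, once; it reports no verdict.
The state is a dict: "time": time; "joint_pos": joint angles; "joint_vel": joint speeds; "joint_efforts": joint torques, N m; "tool_pos": TCP position; "tool_rot": TCP orientation; "contact_force": force on the tool from outside, world axes, zero at the start; "ft_torque": the same for the moment, N m; "gripper_width": opening from 0.0 (shut) to 1.0 (fully open).
Only numpy, scipy, OpenCV 4.12 (cv2) and the standard library are available. Lean on these libraries where they do the work, as an engineer would, in place of code of your own. Each camera call takes 0.05 s, during which the arm holds its last target. There are 200 camera calls.

## Working session

There is one attempt and no reset: what is moved stays moved. The work goes in short steps, Python scripts to look and compute and a tool call to move; the robot and the scene stay as the last step left them, time stands still between calls to the robot, and variables do not carry over. Pictures are saved under pics/ and viewed, on a budget of 10 in all, crops included, one or two more only if the job needs it, and the job is handed in when it is done.

Besides the shell and the picture viewer there is one more tool, called after ">>>" by a JSON object that holds its "op" and its "data", one argument or row to a line. carry_out: Moves the arm, as the interface text tells. Scaled input: -1 to 1 covers 0.4 m each way for a shift and 0.5 rad each way for a turn. Its arguments: {"type":"object","properties":{"moves":{"type":"array"}},"required":["moves"]}

```bash
ls; mkdir -p pics
python3 - <<'E'
from plant import manip
import cv2, numpy as np
print(manip.state())
for n in ("top","scene"):
    im=manip.grab_frame(n); cv2.imwrite(f"pics/{n}0.png",im[:,:,::-1])
    i=manip.camera_info(n); print(n,np.round(i["intrinsics"],1).tolist(),np.round(i["extrinsics"],4).tolist())
E
```

```text
pics
{'time': 0.0, 'joint_pos': array([-1.32701761e+00,  5.33361817e-02,  1.61430846e+00, -1.14906027e-05,
        1.47599353e+00, -1.18997267e-01]), 'joint_vel': array([ 0.00064054,  0.00266248, -0.00127578, -0.00032821,  0.0005695 ,
        0.00172841]), 'joint_efforts': array([-3.59214400e-04, -3.93677974e+01, -3.70176172e+01, -1.03614177e-04,
        7.08110645e-03, -5.18696467e-06]), 'tool_pos': array([ 0.2216407 , -0.58370898,  0.2300672 ]), 'tool_rot': array([-1.02041652e-03,  9.83593640e-01,  1.80395412e-01, -6.94773522e-05]), 'contact_force': array([ 0.08249717,  0.09689861, -0.33049894]), 'ft_torque': array([-0.01295239, -0.0018209 , -0.05219309]), 'gripper_width': 1.0001999179438006}
top [[438.5, 0.0, 322.5], [0.0, 438.5, 198.8], [0.0, 0.0, 1.0]] [[0.0123, -0.9999, -0.0119, 0.1458], [-0.9931, -0.0108, -0.1164, 0.5562], [0.1163, 0.0133, -0.9931, 1.5198], [0.0, 0.0, 0.0, 1.0]]
scene [[417.1, 0.0, 320.8], [0.0, 417.1, 205.1], [0.0, 0.0, 1.0]] [[-0.1124, 0.9936, 0.0091, -0.1009], [0.5975, 0.0749, -0.7984, -0.2927], [-0.794, -0.0843, -0.6021, 1.9169], [0.0, 0.0, 0.0, 1.0]]
```

View pics/top0.png

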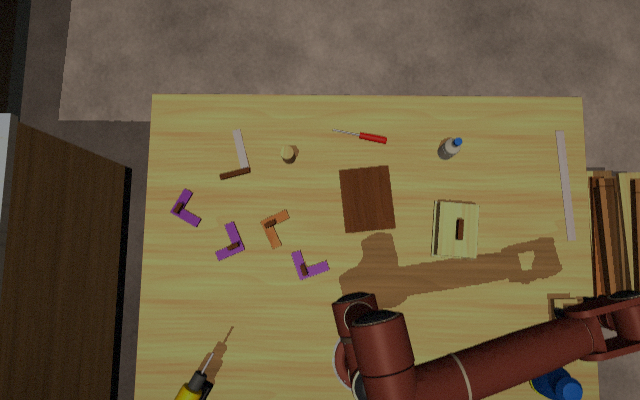

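View pics/scene0.png

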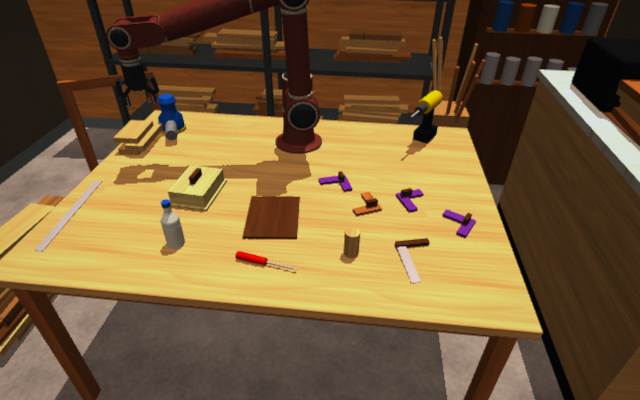

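The top view shows the cover handle at about (460,229), the board at (367,199) and the orange template at (275,228) with its corner near (265,222). The purple L shapes are the look-alikes. Next I measure these by segmentation.

```bash
cat > h.py <<'E'
import numpy as np, cv2
from plant import manip
from scipy.spatial.transform import Rotation as R
def cam(n):
    i=manip.camera_info(n); return np.array(i["intrinsics"]),np.array(i["extrinsics"])
def unproj(K,E,uv,z):
    uv=np.atleast_2d(uv).astype(float)
    d=np.c_[uv,np.ones(len(uv))]@np.linalg.inv(K).T@E[:3,:3]
    c=-E[:3,:3].T@E[:3,3]
    return (c+d*((z-c[2])/d[:,2:]))[:,:2]
def proj(K,E,P):
    q=(np.asarray(P)@E[:3,:3].T+E[:3,3])@K.T
    return q[:,:2]/q[:,2:]
def big(mask):
    n,l,s,c=cv2.connectedComponentsWithStats(mask.astype(np.uint8))
    k=1+s[1:,4].argmax(); return l==k
def rect(K,E,mask,z):
    ys,xs=np.nonzero(mask); w=unproj(K,E,np.c_[xs,ys],z)
    r=cv2.minAreaRect((w*1000).astype(np.float32)); return r
def down(yaw): # tool pointing down, tool y axis at angle yaw in world
    y=np.array([np.cos(yaw),np.sin(yaw),0]); z=np.array([0,0,-1.]); return R.from_matrix(np.c_[np.cross(y,z),y,z])
def go(p,yaw=None):
    s=manip.state(); q=s["tool_rot"]; r0=R.from_quat(np.r_[q[1:],q[0]])
    sh=r0.inv().apply(np.array(p)-s["tool_pos"])/0.4
    t=np.zeros(3)
    if yaw is not None:
        t=min((( r0.inv()*down(yaw+k*np.pi)).as_rotvec() for k in (-1,0,1)),key=np.linalg.norm)/0.5
    print("shift",sh.round(4),"turn",t.round(3),"rows",(np.linalg.norm(sh)*.4/.0417).round(1),(np.linalg.norm(t)*.5/.125).round(1),"tool yaw",np.arctan2(r0.as_matrix()[1,1],r0.as_matrix()[0,1]).round(3))
E
python3 - <<'E'
from h import *
im=cv2.imread("pics/top0.png"); K,E=cam("top"); hsv=cv2.cvtColor(im,cv2.COLOR_BGR2HSV)
def roi(m,x0,x1,y0,y1):
    o=np.zeros(m.shape,bool); o[y0:y1,x0:x1]=m[y0:y1,x0:x1]; return o
g=im.max(2)
for p in [(367,199),(460,229),(280,216),(266,227),(275,240),(300,225),(445,215)]: print(p,im[p[1],p[0]],hsv[p[1],p[0]])
b=big(roi(g<110,330,405,155,245)); print("board",rect(K,E,b,.009),b.sum())
h=big(roi(g<110,450,470,210,250)); print("handle",rect(K,E,h,.092),h.sum())
t=big(roi((hsv[...,1]>150)&(hsv[...,0]<18),255,295,203,255)); print("tmpl",rect(K,E,t,.012),t.sum())
c=im[195:265,250:300]; 
cv2.imwrite("pics/crop0.png",np.hstack([cv2.resize(c,None,fx=8,fy=8,interpolation=cv2.INTER_CUBIC),cv2.resize(np.where(t[...,None],im,0)[195:265,250:300].astype(np.uint8),None,fx=8,fy=8)]))
E
```

```text
(367, 199) [20 45 80] [ 13 191  80]
(460, 229) [22 43 82] [ 11 187  82]
(280, 216) [ 49  96 151] [ 14 172 151]
(266, 227) [ 3 33 59] [ 16 242  59]
(275, 240) [ 48  97 149] [ 15 173 149]
(300, 225) [ 87 139 150] [ 25 107 150]
(445, 215) [100 152 149] [ 32  87 152]
board ((559.785888671875, -5.830474853515625), (228.74220275878906, 181.72164916992188), 6.442541122436523) 3181
handle ((451.9283447265625, -310.3523864746094), (25.735761642456055, 72.2967758178711), 84.6280288696289) 165
tmpl ((447.8664855957031, 306.12890625), (107.87750244140625, 100.61756896972656), 25.464231491088867) 440
```

Run:
```python
from h import *
go([.452,-.310,.24],np.radians(84.6))
```

```text
shift [ 0.7812 -0.4355 -0.0236] turn [-0.004  0.     0.914] rows 8.6 3.7 tool yaw -1.208
```

>>> {"op": "carry_out", "data": {
  "moves": [
    [1,0.1,-0.056,0,0,0,0.22],
    [1,0.19,-0.107,0,0,0,0.44],
    [1,0.28,-0.157,0,0,0,0.66],
    [1,0.37,-0.207,0,0,0,0.914],
    [1,0.47,-0.262,0,0,0,0.914],
    [1,0.56,-0.312,0,0,0,0.914],
    [1,0.65,-0.362,0,0,0,0.914],
    [1,0.74,-0.415,0,0,0,0.914]
  ]
}}

```text
time: 0.77
tool_pos: [0.4353, -0.3284, 0.2309]
tool_rot: [-0.0, 0.999, -0.047, -0.0]
contact_force: [0.5, -0.4, 0.2]
gripper_width: 0.999
```

Run:
```python
from h import *
go([.452,-.310,.24],np.radians(84.6))
K,E=cam("wrist"); s=manip.state(); print(s["tool_pos"],s["joint_pos"].round(2))
im=manip.grab_frame("wrist"); cv2.imwrite("pics/w1.png",im[:,:,::-1]); np.savez("w1.npz",K=K,E=E); print(K,E)
```

```text
shift [ 0.0372 -0.0498 -0.0228] turn [-0.     0.001 -0.   ] rows 0.6 0.0 tool yaw -1.665
[ 0.43530017 -0.32843165  0.23089464] [-0.78 -0.14  1.8  -0.    1.48  0.88]
[[319.82709654   0.         321.89841044]
 [  0.         319.82709654 200.46266789]
 [  0.           0.           1.        ]] [[-9.48598521e-02 -9.95490633e-01 -8.78603424e-05 -2.86850967e-01]
 [-9.49554588e-01  9.04561255e-02  3.00272833e-01  4.03400058e-01]
 [-2.98910845e-01  2.85672647e-02 -9.53853352e-01  5.18610031e-01]
 [ 0.00000000e+00  0.00000000e+00  0.00000000e+00  1.00000000e+00]]
```

View pics/w1.png

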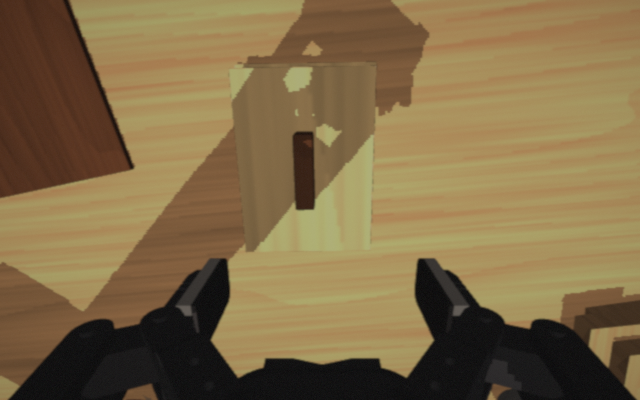

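The wrist view shows the cover's top outline with corners at about (230,70), (376,63), (372,250) and (247,252). The handle spans (293–314, 131–209). Next I compute the pose from both.

Run:
```python
from h import *
d=np.load("w1.npz"); K,E=d["K"],d["E"]; im=cv2.imread("pics/w1.png")
c=unproj(K,E,[(230,70),(376,63),(372,250),(247,252)],.062); print(c.round(4).tolist(), c.mean(0), [np.linalg.norm(c[i]-c[i-1]).round(4) for i in range(4)])
g=im.max(2)<95; m=np.zeros(g.shape,bool); m[120:220,285:325]=g[120:220,285:325]; m=big(m)
r=rect(K,E,m,.092); print(r, m.sum()); print("img",cv2.boundingRect(m.astype(np.uint8)))
```

```text
[[0.5443, -0.2565], [0.5377, -0.3883], [0.3526, -0.3758], [0.363, -0.2418]] [ 0.4494126  -0.31558753] [np.float64(0.1819), np.float64(0.132), np.float64(0.1854), np.float64(0.1344)]
((451.38336181640625, -314.7032775878906), (18.69289779663086, 71.28007507324219), 85.17546081542969) 1605
img (292, 131, 23, 79)
```

Run:
```python
from h import *
go([.451,-.315,.065],np.radians(85.4))
```

```text
shift [ 0.0264 -0.0199  0.4149] turn [-0.011 -0.005 -0.015] rows 4.0 0.1 tool yaw -1.659
```

>>> {"op": "carry_out", "data": {
  "moves": [
    [1,0.026,-0.02,0,0,0,-0.015],
    [1,0.026,-0.02,0.1,0,0,-0.015],
    [1,0.026,-0.02,0.2,0,0,-0.015],
    [1,0.026,-0.02,0.28,0,0,-0.015],
    [1,0.026,-0.02,0.3,0,0,-0.015],
    [1,0.026,-0.02,0.3,0,0,-0.015]
  ]
}}

```text
time: 1.32
tool_pos: [0.4435, -0.3222, 0.1076]
tool_rot: [-0.002, 0.999, -0.044, -0.003]
contact_force: [-1.1, -1.3, -0.1]
gripper_width: 1.002
```

Run:
```python
from h import *
go([.451,-.315,.065],np.radians(85.4)); print(manip.state()["tool_pos"])
```

```text
shift [ 0.0177 -0.019   0.1065] turn [-0.009  0.012 -0.015] rows 1.1 0.1 tool yaw -1.658
[ 0.44350354 -0.32216927  0.10761634]
```

>>> {"op": "carry_out", "data": {
  "moves": [
    [1,0.018,-0.019,0,0,0,-0.015],
    [1,0.018,-0.019,0,0,0,-0.015],
    [1,0.018,-0.019,0,0,0,-0.015],
    [1,0.018,-0.019,0,0,0,-0.015]
  ]
}}

```text
time: 1.65
tool_pos: [0.4548, -0.3174, 0.1138]
tool_rot: [0.001, 0.999, -0.039, 0.002]
contact_force: [0.6, 0.8, -0.3]
gripper_width: 1.001
```

Run:
```python
from h import *
go([.451,-.315,.065],np.radians(85.4)); print(manip.state()["tool_pos"])
```

```text
shift [-0.0103 -0.0056  0.1221] turn [ 0.005 -0.007  0.003] rows 1.2 0.0 tool yaw -1.65
[ 0.45479633 -0.31740332  0.113843  ]
```

>>> {"op": "carry_out", "data": {
  "moves": [
    [1,0,0,0,0,0,0],
    [1,0,0,0,0,0,0]
  ]
}}

```text
time: 1.82
tool_pos: [0.4538, -0.3168, 0.1123]
tool_rot: [0.001, 0.999, -0.04, 0.001]
contact_force: [-0.7, -0.2, 0.6]
gripper_width: 1.007
```

>>> {"op": "carry_out", "data": {
  "moves": [
    [1,0,0,0,0,0,0],
    [1,0,0,0,0,0,0]
  ]
}}

```text
time: 1.98
tool_pos: [0.4535, -0.3165, 0.1115]
tool_rot: [0.0, 0.999, -0.04, 0.0]
contact_force: [0.0, 0.3, -0.6]
gripper_width: 1.002
```

>>> {"op": "carry_out", "data": {
  "moves": [
    [1,0,0,0,0,0,0]
  ]
}}

```text
time: 2.07
tool_pos: [0.4534, -0.3164, 0.1113]
tool_rot: [-0.0, 0.999, -0.04, -0.0]
contact_force: [-0.0, -0.4, -1.9]
gripper_width: 1.002
```

Run:
```python
from h import *
go([.451,-.315,.065],np.radians(85.4)); print(manip.state()["tool_pos"])
```

```text
shift [-0.0062 -0.003   0.1157] turn [-0.     0.     0.002] rows 1.1 0.0 tool yaw -1.65
[ 0.45339881 -0.31639708  0.11129098]
```

>>> {"op": "carry_out", "data": {
  "moves": [
    [1,-0.006,-0.003,0.04,0,0,0.002],
    [1,-0.006,-0.003,0.08,0,0,0.002],
    [1,-0.006,-0.003,0.116,0,0,0.002],
    [1,-0.006,-0.003,0.116,0,0,0.002],
    [1,-0.006,-0.003,0.116,0,0,0.002],
    [1,-0.006,-0.003,0.116,0,0,0.002],
    [1,-0.006,-0.003,0.116,0,0,0.002],
    [1,-0.006,-0.003,0.116,0,0,0.002]
  ]
}}

```text
time: 2.73
tool_pos: [0.4519, -0.3156, 0.0662]
tool_rot: [0.001, 0.999, -0.04, 0.001]
contact_force: [1.0, 0.2, 1.0]
gripper_width: 1.002
```

>>> {"op": "carry_out", "data": {
  "moves": [
    [0,0,0,0,0,0,0],
    [0,0,0,0,0,0,0],
    [0,0,0,0,0,0,0],
    [0,0,0,0,0,0,0],
    [0,0,0,0,0,0,0],
    [0,0,0,0,0,0,0],
    [0,0,0,0,0,0,0],
    [0,0,0,0,0,0,0]
  ]
}}

```text
time: 3.4
tool_pos: [0.4514, -0.3149, 0.0652]
tool_rot: [-0.0, 0.999, -0.04, 0.0]
contact_force: [0.7, 1.6, 1.9]
gripper_width: 0.202
```

>>> {"op": "carry_out", "data": {
  "moves": [
    [0,0,0,-0.03,0,0,0],
    [0,0,0,-0.07,0,0,0],
    [0,0,0,-0.11,0,0,0],
    [0,0,0,-0.16,0,0,0],
    [0,0,0,-0.2,0,0,0],
    [0,0,0,-0.25,0,0,0],
    [0,0,0,-0.25,0,0,0],
    [0,0,0,-0.25,0,0,0]
  ]
}}

```text
time: 4.07
tool_pos: [0.4514, -0.3154, 0.1657]
tool_rot: [0.001, 0.999, -0.04, 0.001]
contact_force: [-0.5, 0.7, -4.5]
gripper_width: 0.193
```

>>> {"op": "carry_out", "data": {
  "moves": [
    [0,0,0,0,0,0,0],
    [0,0,0,0,0,0,0],
    [0,0,0,0,0,0,0]
  ]
}}

```text
time: 4.32
tool_pos: [0.4503, -0.3143, 0.1628]
tool_rot: [-0.001, 0.999, -0.04, -0.001]
contact_force: [-0.5, -0.1, -3.7]
gripper_width: 0.205
```

Run:
```python
from h import *
go([.561,-.006,.165],np.radians(96.4)); print(manip.state()["contact_force"])
im=manip.grab_frame("wrist"); cv2.imwrite("pics/w2.png",im[:,:,::-1]);
im=manip.grab_frame("top"); cv2.imwrite("pics/t2.png",im[140:290,240:500,::-1].repeat(3,0).repeat(3,1));
```

```text
shift [ 0.2141 -0.7904 -0.0044] turn [-0.005  0.005 -0.384] rows 7.9 1.5 tool yaw -1.651
[-0.5364109  -0.05218388 -3.74405961]
```

View pics/w2.png

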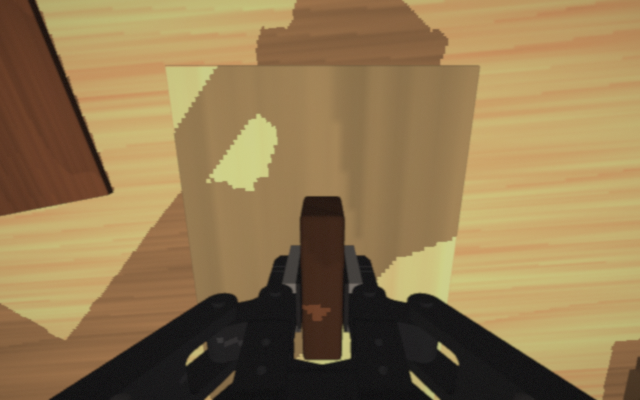

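The cover is held level by the handle, with a load of about 3.7 N. I carry it to the board next.

>>> {"op": "carry_out", "data": {
  "moves": [
    [0,0.015,-0.05,-0.003,0,0,-0.04],
    [0,0.03,-0.11,-0.003,0,0,-0.08],
    [0,0.05,-0.18,-0.003,0,0,-0.12],
    [0,0.068,-0.25,-0.003,0,0,-0.16],
    [0,0.087,-0.32,-0.003,0,0,-0.2],
    [0,0.106,-0.39,-0.003,0,0,-0.24],
    [0,0.125,-0.46,-0.003,0,0,-0.28],
    [0,0.143,-0.53,-0.003,0,0,-0.32]
  ]
}}

```text
time: 5.08
tool_pos: [0.5253, -0.1068, 0.1656]
tool_rot: [-0.0, 0.999, 0.04, -0.0]
contact_force: [0.2, -1.8, -4.0]
gripper_width: 0.196
```

>>> {"op": "carry_out", "data": {
  "moves": [
    [0,0.017,-0.06,0,0,0,-0.03],
    [0,0.034,-0.12,0,0,0,-0.06],
    [0,0.05,-0.18,0,0,0,-0.06],
    [0,0.06,-0.22,0,0,0,-0.06],
    [0,0.06,-0.22,0,0,0,-0.06],
    [0,0.06,-0.22,0,0,0,-0.06],
    [0,0.06,-0.22,0,0,0,-0.06],
    [0,0.06,-0.22,0,0,0,-0.06]
  ]
}}

```text
time: 5.75
tool_pos: [0.5419, -0.0195, 0.1659]
tool_rot: [0.0, 0.999, 0.054, -0.0]
contact_force: [0.0, 0.2, -2.9]
gripper_width: 0.195
```

Run:
```python
from h import *
s=manip.state(); print(s["tool_pos"],s["contact_force"])
go([.560,-.006,.066],np.radians(96.4))
K,E=cam("wrist"); im=manip.grab_frame("wrist"); cv2.imwrite("pics/w3.png",im[:,:,::-1])
```

```text
[ 0.54192954 -0.01946114  0.16587985] [ 0.01028907  0.23881794 -2.8909592 ]
shift [ 0.0487 -0.0286  0.2497] turn [ 0.     0.001 -0.006] rows 2.5 0.0 tool yaw -1.462
```

View pics/w3.png

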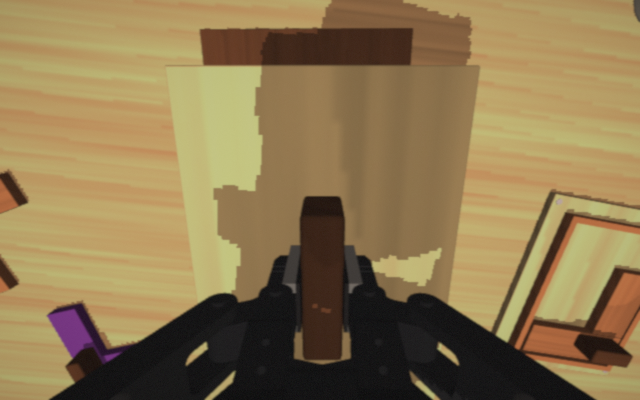

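The view shows the board's far edge at (201–412, 29), roughly centred on and parallel to the cover. I lower it next.

>>> {"op": "carry_out", "data": {
  "moves": [
    [0,0.024,-0.014,0,0,0,-0.006],
    [0,0.049,-0.029,0.03,0,0,-0.006],
    [0,0.049,-0.029,0.08,0,0,-0.006],
    [0,0.049,-0.029,0.13,0,0,-0.006],
    [0,0.049,-0.029,0.18,0,0,-0.006],
    [0,0.049,-0.029,0.21,0,0,-0.006],
    [0,0.049,-0.029,0.22,0,0,-0.006],
    [0,0.049,-0.029,0.22,0,0,-0.006]
  ]
}}

```text
time: 6.47
tool_pos: [0.5597, -0.005, 0.0768]
tool_rot: [-0.0, 0.998, 0.056, -0.001]
contact_force: [0.2, -0.7, -4.6]
gripper_width: 0.197
```

>>> {"op": "carry_out", "data": {
  "moves": [
    [0,0,0,0,0,0,0],
    [0,0,0,0,0,0,0],
    [0,0,0,0,0,0,0],
    [0,0,0,0,0,0,0]
  ]
}}

```text
time: 6.8
tool_pos: [0.5612, -0.0051, 0.0795]
tool_rot: [0.0, 0.998, 0.056, 0.001]
contact_force: [-0.6, -0.6, -4.1]
gripper_width: 0.195
```

Target height is about 0.064.

>>> {"op": "carry_out", "data": {
  "moves": [
    [0,0,0,0.01,0,0,0],
    [0,0,0,0.02,0,0,0],
    [0,0,0,0.028,0,0,0],
    [0,0,0,0.034,0,0,0],
    [0,0,0,0.038,0,0,0],
    [0,0,0,0.04,0,0,0],
    [0,0,0,0.04,0,0,0],
    [0,0,0,0.04,0,0,0]
  ]
}}

```text
time: 7.47
tool_pos: [0.56, -0.0049, 0.0642]
tool_rot: [-0.0, 0.998, 0.056, -0.001]
contact_force: [-9.0, -0.1, 10.3]
gripper_width: 0.2
```

>>> {"op": "carry_out", "data": {
  "moves": [
    [0,0,0,0,0,0,0],
    [0,0,0,0,0,0,0],
    [0,0,0,0,0,0,0],
    [0,0,0,0,0,0,0]
  ]
}}

```text
time: 7.8
tool_pos: [0.56, -0.0049, 0.0642]
tool_rot: [-0.0, 0.998, 0.056, -0.001]
contact_force: [-9.1, 1.3, 10.4]
gripper_width: 0.198
```

>>> {"op": "carry_out", "data": {
  "moves": [
    [0,0,0,-0.002,0,0,0],
    [1,0,0,-0.002,0,0,0],
    [1,0,0,-0.002,0,0,0],
    [1,0,0,-0.002,0,0,0],
    [1,0,0,-0.002,0,0,0],
    [1,0,0,-0.002,0,0,0],
    [1,0,0,-0.002,0,0,0],
    [1,0,0,-0.002,0,0,0]
  ]
}}

```text
time: 8.47
tool_pos: [0.5604, -0.005, 0.0629]
tool_rot: [-0.0, 0.998, 0.056, 0.0]
contact_force: [0.2, 0.2, -0.8]
gripper_width: 1.002
```

>>> {"op": "carry_out", "data": {
  "moves": [
    [1,0,0,0,0,0,0],
    [1,0,0,0,0,0,0],
    [1,0,0,-0.05,0,0,0],
    [1,0,0,-0.12,0,0,0],
    [1,0,0,-0.22,0,0,0],
    [1,0,0,-0.32,0,0,0],
    [1,0,0,-0.4,0,0,0],
    [1,0,0,-0.4,0,0,0]
  ]
}}

```text
time: 9.13
tool_pos: [0.5644, -0.0055, 0.2325]
tool_rot: [0.001, 0.998, 0.056, 0.007]
contact_force: [0.7, 0.5, 1.2]
gripper_width: 1.0
```

Run:
```python
from h import *
s=manip.state(); print(s["tool_pos"],s["contact_force"],s["gripper_width"],s["joint_pos"].round(2))
go([.42,.28,.24],0)
go([.42,.28,.24],np.radians(96.4))
```

```text
[ 0.56444135 -0.00552087  0.23253722] [0.72700989 0.52727283 1.24877896] 0.9995601374035162 [-0.14 -0.1   1.76  0.    1.47  1.32]
shift [-0.2781 -0.7498 -0.0256] turn [ 0.027 -0.018 -2.916] rows 7.7 11.7 tool yaw -1.458
shift [-0.2781 -0.7498 -0.0256] turn [ 0.008 -0.029  0.002] rows 7.7 0.1 tool yaw -1.458
```

>>> {"op": "carry_out", "data": {
  "moves": [
    [1,-0.02,-0.08,0,0,0,-0.12],
    [1,-0.04,-0.17,0,0,0,-0.25],
    [1,-0.06,-0.26,0,0,0,-0.38],
    [1,-0.08,-0.35,0,0,0,-0.5],
    [1,-0.1,-0.44,0,0,0,-0.62],
    [1,-0.13,-0.53,0,0,0,-0.75],
    [1,-0.15,-0.62,0,0,0,-0.88],
    [1,-0.17,-0.71,0,0,0,-1]
  ]
}}

```text
time: 9.8
tool_pos: [0.4597, 0.2711, 0.2227]
tool_rot: [-0.0, 0.953, 0.303, 0.0]
contact_force: [-0.2, -0.6, -0.3]
gripper_width: 0.997
```

>>> {"op": "carry_out", "data": {
  "moves": [
    [1,0,0,0,0,0,-0.22],
    [1,0,0,0,0,0,-0.45],
    [1,0,0,0,0,0,-0.67],
    [1,0,0,0,0,0,-0.9],
    [1,0,0,0,0,0,-1]
  ]
}}

```text
time: 10.22
tool_pos: [0.4606, 0.2698, 0.2225]
tool_rot: [-0.0, 0.848, 0.53, -0.0]
contact_force: [-0.1, -0.2, -0.1]
gripper_width: 0.999
```

>>> {"op": "carry_out", "data": {
  "moves": [
    [1,0,0,0,0,0,-0.22],
    [1,0,0,0,0,0,-0.45],
    [1,0,0,0,0,0,-0.67],
    [1,0,0,0,0,0,-0.9],
    [1,0,0,0,0,0,-1]
  ]
}}

```text
time: 10.63
tool_pos: [0.4607, 0.2695, 0.2225]
tool_rot: [-0.0, 0.69, 0.723, -0.0]
contact_force: [0.1, -0.2, 0.3]
gripper_width: 1.004
```

Run:
```python
from h import *
s=manip.state(); print(s["tool_pos"],s["joint_pos"].round(2))
go([.45,.31,.24],np.radians(27))
```

```text
[0.46069442 0.26951234 0.22254504] [ 0.39 -0.16  1.83 -0.    1.47  0.34]
shift [ 0.1024 -0.022  -0.0436] turn [-0.     0.    -0.849] rows 1.1 3.4 tool yaw 0.047
```

>>> {"op": "carry_out", "data": {
  "moves": [
    [1,0.03,-0.01,-0.02,0,0,-0.22],
    [1,0.07,-0.02,-0.04,0,0,-0.44],
    [1,0.1,-0.02,-0.04,0,0,-0.66],
    [1,0.1,-0.02,-0.04,0,0,-0.85],
    [1,0.1,-0.02,-0.04,0,0,-0.85],
    [1,0.1,-0.02,-0.04,0,0,-0.85],
    [1,0.1,-0.02,-0.04,0,0,-0.85]
  ]
}}

```text
time: 11.22
tool_pos: [0.451, 0.3089, 0.2386]
tool_rot: [-0.0, 0.525, 0.851, -0.0]
contact_force: [0.2, -0.7, -0.9]
gripper_width: 1.001
```

Run:
```python
from h import *
K,E=cam("wrist"); s=manip.state(); print(s["tool_pos"])
im=manip.grab_frame("wrist"); cv2.imwrite("pics/w4.png",im[:,:,::-1]); np.savez("w4.npz",K=K,E=E)
im=manip.grab_frame("top"); cv2.imwrite("pics/t4.png",im[:,:,::-1])
```

```text
[0.45101687 0.30892701 0.23856232]
```

View pics/w4.png

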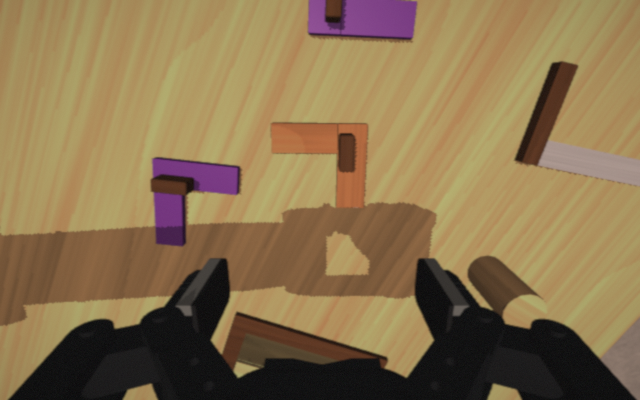

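The wrist view shows the orange template's outline at (271,123), (367,124), (363,208), (336,207), (338,153) and (272,153), with the dark grip at about (346,152). Next I fit its pose.

```bash
cat >> h.py <<'E'
from scipy.optimize import least_squares
L=np.array([(85,-30),(-25,-30),(-25,70),(9,70),(9,4),(85,4)])/1000.
def world(p,pts,z):
    c,s=np.cos(p[2]),np.sin(p[2]); return np.c_[pts@np.array([[c,s],[-s,c]])+p[:2],np.full(len(pts),z)]
E
python3 - <<'E'
from h import *
d=np.load("w4.npz"); K,E=d["K"],d["E"]; im=cv2.imread("pics/w4.png"); hsv=cv2.cvtColor(im,cv2.COLOR_BGR2HSV)
px=np.array([(271,123),(367,124),(363,208),(336,207),(338,153),(272,153)],float)
f=least_squares(lambda p:(proj(K,E,world(p,L,.012))-px).ravel(),[.45,.31,-2.67])
print(f.x,np.degrees(f.x[2]),f.fun.reshape(-1,2).round(1).tolist())
roi=np.zeros(hsv.shape[:2],np.uint8); roi[118:214,264:372]=1
m=((hsv[...,0]<14)&(hsv[...,1]>130)&(roi>0)).astype(np.uint8)
m=cv2.morphologyEx(m,cv2.MORPH_CLOSE,np.ones((3,3)));m=big(m).astype(np.uint8)
from scipy.optimize import minimize
def cost(p):
    o=np.zeros_like(m); q=(proj(K,E,world(p,L,.012))*256).round().astype(np.int32); cv2.fillPoly(o,[q],1,cv2.LINE_8,8); return int((o!=m).sum())
r=minimize(cost,f.x,method="Nelder-Mead",options=dict(initial_simplex=f.x+np.array([[0,0,0],[.004,0,0],[0,.004,0],[0,0,.04]])))
print(r.x,np.degrees(r.x[2]),r.fun,m.sum())
g=(im.max(2)<75).astype(np.uint8)*roi; g=big(g)
print("grip dark",rect(K,E,g,.036),cv2.boundingRect(g.astype(np.uint8)))
G=np.array([(-8,-20),(8,-20),(8,20),(-8,20)])/1000.
print("pred grip px",proj(K,E,world(r.x,G,.038)).round(0).tolist())
go(np.r_[r.x[:2],.1],r.x[2])
E
```

```text
[ 0.46447541  0.33867625 -2.68781163] -154.00026276793912 [[-0.6, -0.3], [1.2, -0.3], [0.8, -0.2], [-0.1, 0.6], [-0.8, 0.5], [-0.5, -0.1]]
[ 0.46477118  0.33811766 -2.69302913] -154.29920327650015 253.0 4332
grip dark ((452.8363952636719, 349.3948974609375), (21.062435150146484, 10.126753807067871), 80.94951629638672) (339, 134, 13, 17)
pred grip px [[355.0, 136.0], [340.0, 135.0], [339.0, 172.0], [353.0, 173.0]]
shift [0.05   0.0635 0.3466] turn [-0.001  0.     0.033] rows 3.4 0.1 tool yaw 0.465
```

>>> {"op": "carry_out", "data": {
  "moves": [
    [0.7,0.025,0.03,0.05,0,0,0.03],
    [0.7,0.05,0.063,0.12,0,0,0.03],
    [0.7,0.05,0.063,0.21,0,0,0.03],
    [0.7,0.05,0.063,0.3,0,0,0.03],
    [0.7,0.05,0.063,0.38,0,0,0.03],
    [0.7,0.05,0.063,0.42,0,0,0.03],
    [0.7,0.05,0.063,0.42,0,0,0.03],
    [0.7,0.05,0.063,0.42,0,0,0.03]
  ]
}}

```text
time: 11.98
tool_pos: [0.4641, 0.3378, 0.07]
tool_rot: [-0.001, 0.531, 0.847, -0.001]
contact_force: [-0.3, 0.3, 0.9]
gripper_width: 0.699
```

>>> {"op": "carry_out", "data": {
  "moves": [
    [0.7,0,0,0,0,0,0],
    [0.7,0,0,0,0,0,0],
    [0.7,0,0,0,0,0,0],
    [0.7,0,0,0,0,0,0]
  ]
}}

```text
time: 12.32
tool_pos: [0.4656, 0.3389, 0.0727]
tool_rot: [0.001, 0.531, 0.848, 0.001]
contact_force: [-0.1, 0.5, -0.1]
gripper_width: 0.7
```

Run:
```python
from h import *
print(manip.state()["tool_pos"]);go([.4646,.3384,.016],np.radians(-154.1))
```

```text
[0.46561767 0.33894087 0.07272847]
shift [-1.000e-04 -3.300e-03  1.418e-01] turn [ 0.006 -0.    -0.   ] rows 1.4 0.0 tool yaw 0.452
```

>>> {"op": "carry_out", "data": {
  "moves": [
    [0.7,0,-0.002,0.04,0,0,0],
    [0.7,0,-0.002,0.08,0,0,0],
    [0.7,0,-0.002,0.11,0,0,0],
    [0.7,0,-0.002,0.13,0,0,0],
    [0.7,0,-0.002,0.138,0,0,0],
    [0.7,0,-0.002,0.138,0,0,0],
    [0.7,0,-0.002,0.138,0,0,0],
    [0.7,0,-0.002,0.138,0,0,0]
  ]
}}

```text
time: 12.98
tool_pos: [0.4646, 0.3385, 0.0167]
tool_rot: [0.0, 0.531, 0.848, 0.001]
contact_force: [0.0, 0.3, -0.2]
gripper_width: 0.699
```

>>> {"op": "carry_out", "data": {
  "moves": [
    [0,0,0,0,0,0,0],
    [0,0,0,0,0,0,0],
    [0,0,0,0,0,0,0],
    [0,0,0,0,0,0,0],
    [0,0,0,0,0,0,0],
    [0,0,0,0,0,0,0],
    [0,0,0,0,0,0,0]
  ]
}}

```text
time: 13.57
tool_pos: [0.4644, 0.3384, 0.0164]
tool_rot: [0.0, 0.531, 0.848, 0.001]
contact_force: [-0.4, -0.3, 3.4]
gripper_width: 0.172
```

>>> {"op": "carry_out", "data": {
  "moves": [
    [0,0,0,-0.03,0,0,0],
    [0,0,0,-0.08,0,0,0],
    [0,0,0,-0.15,0,0,0],
    [0,0,0,-0.22,0,0,0],
    [0,0,0,-0.29,0,0,0],
    [0,0,0,-0.35,0,0,0],
    [0,0,0,-0.38,0,0,0],
    [0,0,0,-0.38,0,0,0]
  ]
}}

```text
time: 14.23
tool_pos: [0.4654, 0.3389, 0.1715]
tool_rot: [0.001, 0.531, 0.848, 0.003]
contact_force: [0.1, 0.3, -0.1]
gripper_width: 0.174
```

>>> {"op": "carry_out", "data": {
  "moves": [
    [0,0,0,0,0,0,0],
    [0,0,0,0,0,0,0],
    [0,0,0,0,0,0,0]
  ]
}}

```text
time: 14.48
tool_pos: [0.4625, 0.3373, 0.1649]
tool_rot: [-0.001, 0.531, 0.848, -0.002]
contact_force: [-0.2, -1.0, -1.8]
gripper_width: 0.171
```

Run:
```python
from h import *
s=manip.state(); print(s["tool_pos"],s["contact_force"],s["gripper_width"])
y=np.radians(-4.6); c,n=np.cos(y),np.sin(y)
print("slot",.451+.05*c-.02*n,-.315+.05*n+.02*c)
go([.46,-.22,.17],y)
```

```text
[0.46252834 0.33728591 0.16492091] [-0.19318512 -1.02257195 -1.84683716] 0.17082307294712
slot 0.5024429224093896 -0.299074368647318
shift [-1.2505 -0.6142 -0.0096] turn [-0.009  0.003  1.065] rows 13.4 4.3 tool yaw 0.452
```

The grasp holds and the template is lifted. I carry it to the tray side of the bench and stop a little beyond the tray to look.

>>> {"op": "carry_out", "data": {
  "moves": [
    [0,-0.04,-0.02,0,0,0,0.06],
    [0,-0.11,-0.05,0,0,0,0.2],
    [0,-0.19,-0.09,0,0,0,0.33],
    [0,-0.27,-0.13,-0.01,0,0,0.46],
    [0,-0.35,-0.17,-0.01,0,0,0.6],
    [0,-0.43,-0.21,-0.01,0,0,0.73],
    [0,-0.51,-0.25,-0.01,0,0,0.86],
    [0,-0.59,-0.29,-0.01,0,0,1]
  ]
}}

```text
time: 15.15
tool_pos: [0.4613, 0.0735, 0.17]
tool_rot: [-0.001, 0.725, 0.689, -0.001]
contact_force: [0.4, -1.0, -1.8]
gripper_width: 0.177
```

Run:
```python
from h import *
s=manip.state(); print(s["tool_pos"],s["gripper_width"])
go([.47,-.44,.17],np.radians(-4.6))
```

```text
[0.4613185  0.07353407 0.16995143] 0.17685202346710313
shift [-1.2811e+00  8.7000e-02 -2.0000e-04] turn [-0.005  0.     0.059] rows 12.3 0.2 tool yaw -0.051
```

>>> {"op": "carry_out", "data": {
  "moves": [
    [0,-0.08,0.005,0,0,0,0.03],
    [0,-0.16,0.01,0,0,0,0.05],
    [0,-0.24,0.016,0,0,0,0.05],
    [0,-0.32,0.021,0,0,0,0.05],
    [0,-0.4,0.027,0,0,0,0.05],
    [0,-0.48,0.032,0,0,0,0.05],
    [0,-0.56,0.037,0,0,0,0.05],
    [0,-0.64,0.042,0,0,0,0.05]
  ]
}}

```text
time: 15.82
tool_pos: [0.466, -0.1826, 0.1699]
tool_rot: [-0.001, 0.733, 0.681, -0.0]
contact_force: [0.8, 0.5, -0.5]
gripper_width: 0.172
```

>>> {"op": "carry_out", "data": {
  "moves": [
    [0,-0.08,0.005,0,0,0,0],
    [0,-0.16,0.01,0,0,0,0],
    [0,-0.24,0.016,0,0,0,0],
    [0,-0.32,0.021,0,0,0,0],
    [0,-0.4,0.027,0,0,0,0],
    [0,-0.48,0.032,0,0,0,0],
    [0,-0.56,0.037,0,0,0,0],
    [0,-0.58,0.042,0,0,0,0]
  ]
}}

```text
time: 16.48
tool_pos: [0.4654, -0.4176, 0.1696]
tool_rot: [-0.001, 0.734, 0.68, -0.001]
contact_force: [0.2, 0.1, -1.0]
gripper_width: 0.169
```

>>> {"op": "carry_out", "data": {
  "moves": [
    [0,0,0,0,0,0,0],
    [0,0,0,0,0,0,0],
    [0,0,0,0,0,0,0],
    [0,0,0,0,0,0,0],
    [0,0,0,0,0,0,0]
  ]
}}

```text
time: 16.9
tool_pos: [0.4671, -0.4127, 0.1716]
tool_rot: [-0.0, 0.732, 0.681, 0.0]
contact_force: [-0.3, 0.5, -0.6]
gripper_width: 0.174
```

Run:
```python
from h import *
K,E=cam("wrist"); s=manip.state(); print(s["tool_pos"],s["tool_rot"],s["gripper_width"])
im=manip.grab_frame("wrist"); cv2.imwrite("pics/w5.png",im[:,:,::-1]); np.savez("w5.npz",K=K,E=E)
```

```text
[ 0.4671407  -0.41268023  0.17158737] [-2.23885284e-04  7.31930597e-01  6.81379147e-01  9.16842030e-05] 0.17381894523977692
```

View pics/w5.png

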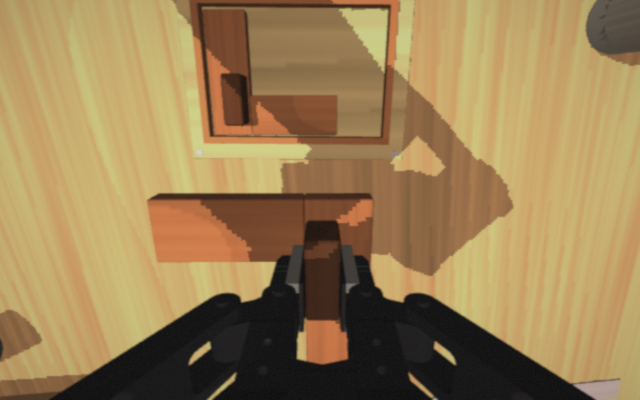

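The wrist view shows the tray at (190–410, 0–158), with its template_in at the left (grip at (234,100)) and the held template square to the tool. Next I enlarge the tray to pick its edges.

Run:
```python
import cv2
im=cv2.imread("pics/w5.png")[0:200,180:420]; im=cv2.convertScaleAbs(im,alpha=1.4)
cv2.imwrite("pics/c5.png",cv2.resize(im,None,fx=3,fy=3,interpolation=cv2.INTER_LINEAR))
```

```text
(no output)
```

View pics/c5.png

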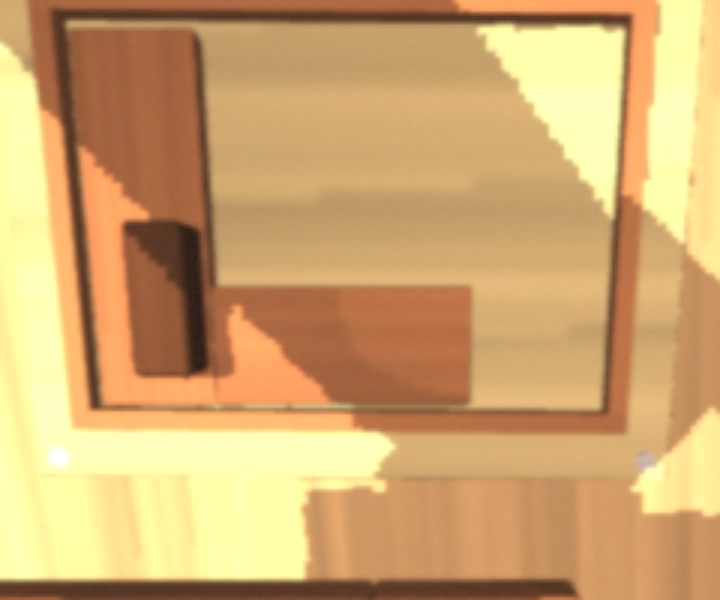

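Run:
```python
from h import *
d=np.load("w5.npz"); K,E=d["K"],d["E"]
crop=np.array([(92,410),(606,412),(633,14),(53,12),(75,430),(627,432)],float); px=crop/3+[180,0]-1/3
pt=np.array([(-78,-53),(78,-53),(78,53),(-78,53),(-84,-59),(84,-59)])/1000.
f=least_squares(lambda p:(proj(K,E,world(p,pt,.022))-px).ravel(),[.451,-.315,-.08])
t=f.x; print("tray",t,np.degrees(t[2]),f.fun.reshape(-1,2).round(1).tolist())
# template_in: visible top outline corners z=.022
ti=np.array([(472,287),(470,402),(68,30),(195,30)],float)/3+[180,0]-1/3
a=np.array([(85,4),(85,-30),(-25,70),(9,70)])/1000.
g=least_squares(lambda p:(proj(K,E,world(p,a,.022))-ti).ravel(),[.4,-.33,-.08]); 
R2=np.array([[np.cos(t[2]),np.sin(t[2])],[-np.sin(t[2]),np.cos(t[2])]])
print("in, tray frame",R2@(g.x[:2]-t[:2]),g.x[2]-t[2],g.fun.round(1))
# held template: upper edge at z = tcp-.0164+.012
s=manip.state(); z=s["tool_pos"][2]-.0164+.012
w=unproj(K,E,[(156,262),(374,195),(150,197)],z); 
hp=np.array([(85,4)])/1000.
go(s["tool_pos"]); yaw=np.arctan2(*(R.from_quat(np.r_[s["tool_rot"][1:],s["tool_rot"][0]]).as_matrix()[[1,0],1]))+np.pi
print("pred held px",proj(K,E,world([*s["tool_pos"][:2],yaw],L[[0,1,5]],z)).round(1).tolist())
slot=world(t,np.array([[.05,.02]]),0)[0]; print("slot",slot)
go([*slot[:2],.1],t[2])
```

```text
tray [ 0.45058358 -0.31486035 -0.07631566] -4.372565027167955 [[-0.4, 0.5], [1.2, 0.5], [0.3, -0.5], [-0.8, -0.8], [-0.7, 0.5], [0.4, 0.6]]
in, tray frame [-0.04868539 -0.02142846] 0.007105549802122302 [ 0.4 -0.2  0.6  1.2 -0.4 -0.3 -0.6 -0.4]
shift [0. 0. 0.] turn [0. 0. 0.] rows 0.0 0.0 tool yaw -0.072
pred held px [[147.1, 199.6], [375.7, 199.5], [158.0, 262.9]]
slot [ 0.50196288 -0.29873065  0.        ]
shift [0.2909 0.0663 0.1795] turn [ 0.    -0.     0.009] rows 3.3 0.0 tool yaw -0.072
```

Held template matches its predicted pixels within about 1 mm, and the slot is at (0.502, -0.299). I hover over it next.

>>> {"op": "carry_out", "data": {
  "moves": [
    [0,0.05,0.01,0,0,0,0.009],
    [0,0.12,0.03,0,0,0,0.009],
    [0,0.19,0.05,0,0,0,0.009],
    [0,0.25,0.065,0,0,0,0.009],
    [0,0.291,0.065,0.05,0,0,0.009],
    [0,0.291,0.065,0.11,0,0,0.009],
    [0,0.291,0.065,0.17,0,0,0.009],
    [0,0.291,0.065,0.22,0,0,0.009]
  ]
}}

```text
time: 17.62
tool_pos: [0.5013, -0.2984, 0.0826]
tool_rot: [-0.0, 0.733, 0.68, -0.0]
contact_force: [-0.2, -0.2, -2.3]
gripper_width: 0.173
```

>>> {"op": "carry_out", "data": {
  "moves": [
    [0,0,0,0,0,0,0],
    [0,0,0,0,0,0,0],
    [0,0,0,0,0,0,0],
    [0,0,0,0,0,0,0],
    [0,0,0,0,0,0,0],
    [0,0,0,0,0,0,0],
    [0,0,0,0,0,0,0]
  ]
}}

```text
time: 18.2
tool_pos: [0.5018, -0.3003, 0.0847]
tool_rot: [0.001, 0.734, 0.679, 0.0]
contact_force: [-0.3, 0.1, -1.3]
gripper_width: 0.171
```

Run:
```python
from h import *
s=manip.state(); print(s["tool_pos"],s["contact_force"])
go([.5017,-.2987,.045],-.0763)
K,E=cam("wrist"); im=manip.grab_frame("wrist"); cv2.imwrite("pics/w6.png",im[:,:,::-1]); np.savez("w6.npz",K=K,E=E)
z=s["tool_pos"][2]-.0044; yaw=np.pi-.0763
print("tray corners px",proj(K,E,world([.45058,-.31486,-.0763],np.array([(78,53),(-78,53),(84,59)])/1000,.022)).round(1).tolist())
print("held px",proj(K,E,world([*s["tool_pos"][:2],yaw],L[[0,1]],z)).round(1).tolist())
```

```text
[ 0.50176233 -0.30027102  0.08467899] [-0.25652735  0.09032014 -1.34754169]
shift [ 0.004  -0.0006  0.0992] turn [ 0.003  0.002 -0.003] rows 1.0 0.0 tool yaw -0.078
tray corners px [[366.0, 165.6], [126.2, 166.1], [375.7, 156.4]]
held px [[146.8, 199.4], [375.4, 198.9]]
```

View pics/w6.png

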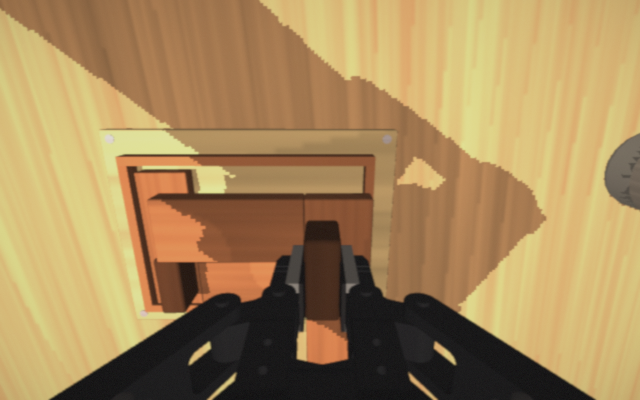

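The predicted and seen rim corners agree, at about (366,166). I descend to just above the rim.

>>> {"op": "carry_out", "data": {
  "moves": [
    [0,0.004,0,0.03,0,0,0],
    [0,0.004,0,0.06,0,0,0],
    [0,0.004,0,0.085,0,0,0],
    [0,0.004,0,0.099,0,0,0],
    [0,0.004,0,0.099,0,0,0],
    [0,0.004,0,0.099,0,0,0],
    [0,0.004,0,0.099,0,0,0],
    [0,0.004,0,0.099,0,0,0]
  ]
}}

```text
time: 18.92
tool_pos: [0.502, -0.2986, 0.0448]
tool_rot: [0.001, 0.734, 0.679, 0.0]
contact_force: [0.0, -0.0, -2.0]
gripper_width: 0.172
```

>>> {"op": "carry_out", "data": {
  "moves": [
    [0,0,0,0,0,0,0],
    [0,0,0,0,0,0,0],
    [0,0,0,0,0,0,0],
    [0,0,0,0,0,0,0],
    [0,0,0,0,0,0,0]
  ]
}}

```text
time: 19.33
tool_pos: [0.5015, -0.2983, 0.0443]
tool_rot: [0.0, 0.734, 0.679, 0.0]
contact_force: [-0.6, -0.5, -1.9]
gripper_width: 0.168
```

Run:
```python
from h import *
s=manip.state(); print(s["tool_pos"],s["contact_force"])
go([.5017,-.2987,.0265],-.0763)
```

```text
[ 0.50152868 -0.29830523  0.04426118] [-0.55138404 -0.493735   -1.89365179]
shift [-0.0009  0.0005  0.0444] turn [ 0.     0.    -0.002] rows 0.4 0.0 tool yaw -0.078
```

>>> {"op": "carry_out", "data": {
  "moves": [
    [0,-0.001,0,0.006,0,0,0],
    [0,-0.001,0,0.012,0,0,0],
    [0,-0.001,0,0.018,0,0,0],
    [0,-0.001,0,0.024,0,0,0],
    [0,-0.001,0,0.03,0,0,0],
    [0,-0.001,0,0.035,0,0,0],
    [0,-0.001,0,0.035,0,0,0],
    [0,-0.001,0,0.035,0,0,0]
  ]
}}

```text
time: 20.0
tool_pos: [0.5013, -0.2985, 0.0299]
tool_rot: [-0.0, 0.734, 0.679, -0.0]
contact_force: [0.1, 0.1, -1.5]
gripper_width: 0.171
```

>>> {"op": "carry_out", "data": {
  "moves": [
    [0,0,0,0.003,0,0,0],
    [0,0,0,0.006,0,0,0],
    [0,0,0,0.009,0,0,0],
    [0,0,0,0.009,0,0,0],
    [0,0,0,0.009,0,0,0]
  ]
}}

```text
time: 20.42
tool_pos: [0.5014, -0.2987, 0.0265]
tool_rot: [-0.0, 0.734, 0.679, -0.0]
contact_force: [0.6, 0.4, -1.6]
gripper_width: 0.175
```

>>> {"op": "carry_out", "data": {
  "moves": [
    [0,0,0,0.002,0,0,0],
    [0,0,0,0.003,0,0,0],
    [0,0,0,0.003,0,0,0],
    [0,0,0,0.003,0,0,0]
  ]
}}

```text
time: 20.75
tool_pos: [0.5015, -0.2987, 0.0264]
tool_rot: [-0.0, 0.734, 0.679, -0.0]
contact_force: [-4.0, 1.6, 5.1]
gripper_width: 0.173
```

On the floor at the expected height. I release, settle and retreat.

>>> {"op": "carry_out", "data": {
  "moves": [
    [0,0,0,-0.001,0,0,0],
    [0.6,0,0,-0.001,0,0,0],
    [0.6,0,0,-0.001,0,0,0],
    [0.6,0,0,-0.001,0,0,0],
    [0.6,0,0,-0.001,0,0,0],
    [0.6,0,0,-0.001,0,0,0],
    [0.6,0,0,-0.001,0,0,0],
    [0.6,0,0,-0.001,0,0,0]
  ]
}}

```text
time: 21.42
tool_pos: [0.5014, -0.2986, 0.0256]
tool_rot: [-0.0, 0.734, 0.679, -0.0]
contact_force: [-0.2, -0.4, -0.4]
gripper_width: 0.596
```

>>> {"op": "carry_out", "data": {
  "moves": [
    [0.6,0,0,-0.03,0,0,0],
    [0.6,0,0,-0.08,0,0,0],
    [0.6,0,0,-0.15,0,0,0],
    [0.6,0,0,-0.24,0,0,0],
    [0.6,0,0,-0.33,0,0,0],
    [0.6,-0.06,0,-0.38,0,0,0],
    [0.6,-0.15,0,-0.38,0,0,0],
    [0.6,-0.24,0,-0.38,0,0,0]
  ]
}}

```text
time: 22.08
tool_pos: [0.4954, -0.3959, 0.1824]
tool_rot: [0.003, 0.733, 0.68, 0.0]
contact_force: [0.2, 0.0, -0.8]
gripper_width: 0.601
```

>>> {"op": "carry_out", "data": {
  "moves": [
    [0.6,0,0,0,0,0,0],
    [0.6,0,0,0,0,0,0],
    [0.6,0,0,0,0,0,0],
    [0.6,0,0,0,0,0,0],
    [0.6,0,0,0,0,0,0]
  ]
}}

```text
time: 22.5
tool_pos: [0.4942, -0.3932, 0.1777]
tool_rot: [-0.0, 0.734, 0.68, 0.0]
contact_force: [0.2, -0.6, -0.2]
gripper_width: 0.597
```

Run:
```python
from h import *
K,E=cam("wrist"); s=manip.state(); print(s["tool_pos"],s["contact_force"])
im=manip.grab_frame("wrist"); cv2.imwrite("pics/w7.png",im[:,:,::-1]); np.savez("w7.npz",K=K,E=E)
t=manip.grab_frame("top"); cv2.imwrite("pics/t7.png",t[:,:,::-1])
a=cv2.resize(im[0:230,120:480],(640,409)); b=cv2.resize(t[110:270,180:500],(640,320))
cv2.imwrite("pics/f7.png",cv2.resize(np.vstack([a,b]),(526,600))[:,:,::-1])
```

```text
[ 0.49417588 -0.39317884  0.17767013] [ 0.17571135 -0.60677873 -0.16801695]
```

View pics/f7.png

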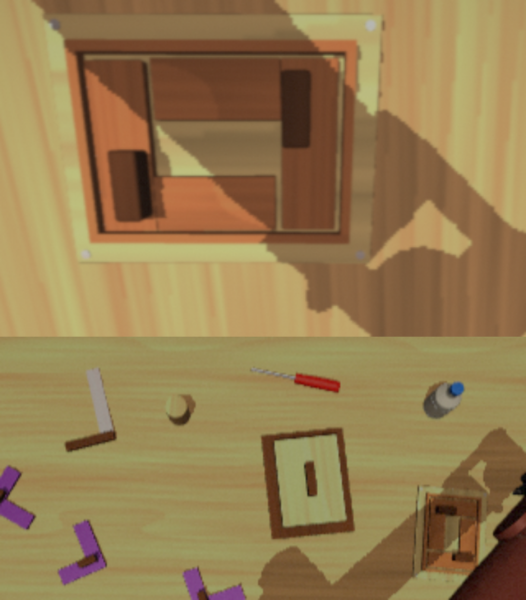

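The picture shows both templates nested flat inside the rim, the cover centred on the board and the bystanders unmoved. I hand the job in.

Run:
```python
from plant import manip
print(manip.job_done())
```

```text
the job is handed in; nothing more can be done
None
```

I lifted the cover off by its handle and set it upright in the middle of the offcut board. I then put the orange template into the empty half of the tray, turned to nest with the other one, and handed the job in at about 22.6 s of the 61 s allowed.

**Template:** It touched the floor with the tool at the height expected for fully home (0.0264 m, about 5 N). In the last wrist picture both templates lie flat and nested inside the rim.

**Cover and the rest:** In the last top picture the cover sits centred on the board. The screwdriver, bottle, dowel and try square look unmoved. The arm was clear of everything with the gripper empty.

**Limits of the checks:** The last placing check was by eye, without a numeric fit. Early on, the measured tool position lagged the commanded one by up to about 12 mm until the arm settled, so I added hold rows before each contact. `job_done` gives no verdict. I viewed 10 pictures in all.

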